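# Load the part dryer, clip its lid and set the timer

## Robot

A 6-joint arm with a two-finger parallel gripper is mounted at the origin on the work surface. World frame = base frame: x ahead of the robot, y to its left, z up, the work surface at z = 0. Lengths are in m, angles in rad, forces in N, time in s.
With the tool pointing down it reaches from about 0.275 to 0.825 m from the base axis. Payload 4.9 kg.
Tool frame: the origin (TCP) lies midway between the tips of the shut fingers; the grasp point (between the pads) lies 19 mm behind it (bot.grip_depth is the distance from the TCP to the grasp point, in m); z points along the fingers, y is the line along which they close (so a half turn about z gives the same grasp; the last joint's range is limited). The gripper opens to 85 mm and grips with 20 to 120 N. Pads are 22 mm wide; open, the fingers measure 114 mm over their backs; the gripper's body (76 mm by 85 mm) begins 54 mm behind the grasp point. The pads swing forward as they close: fully open they stand 13 mm farther back than shut.
Start: joints at [1.016, 0.326, -0.193, 1.052, 0, 1.437], TCP at [0.225, 0.502, 0.231] pointing down, gripper open.
Joint ranges: [-2.65, 2.65], [-0.97, 1.79], [-1.3, 1.35], [-1.93, 2.1], [-1.47, 1.37], [-3.14, 3.14]. Speed limits (rad/s): [2.57, 2.57, 3.14, 3.14, 3.14, 3.14].

## Interface

Orientations are given as a unit quaternion [w, x, y, z].
In Python, from cell import bot gives the robot as it stands. Calls block until the motion is done:
- bot.move_pose(position, orientation): joint-space move of the TCP to a pose.
- bot.move_linear(position, speed=0.15, rotation=None, until_force=None): straight line of the TCP; rotation=None keeps the orientation; speed is the mean speed in m/s. With until_force (N) it stops when the force on the tool has changed by that much, and returns True; else False.
- bot.goto_joints(angles): joint-space move.
- bot.set_gripper(opening, grasp_force=None): opening from 0.0 (shut) to 1.0 (fully open); grasp_force is the grip in N (None keeps the last); returns when the fingers have stopped.
- bot.wait(seconds).
- bot.solve_ik(position, orientation): joint angles nearest the present ones, or None.
- bot.camera(name): name is "scene" or "top" or "wrist"; returns the picture (384x512x3 uint8, red, green, blue); there is no depth.
- bot.calibration(name): a dict with "mtx" (3x3 intrinsics, pixels), "extrinsics" (4x4, takes a point from world to camera coordinates); the wrist camera has in their place "hand_eye" (4x4, takes a point from camera to tool coordinates, whose origin is the TCP and whose axes are the flange's). Camera axes: x right, y down, z forward; pixel columns grow to the right and rows downward; lengths in m; the calibration is good to about 2 mm. The wrist camera is an equidistant fisheye: a pixel r from the principal point sees the ray r / f radians off the axis. A picture is of the moment at which its call begins: read the wrist's pose just before it. calibration takes no time and is no camera call.
A pose or a line that the arm cannot do raises bot.PlanningError and nothing moves.
- bot.close_job(): hands the job in; it is judged then, once.
Trained networks look in the newest picture that a camera, given by its name, has taken for a name from the list of things; names that differ only in an ending like _2 or _b are one class to them, and where a whole thing is asked for, a point or a joint stands for the part that bears it (a point fixed in the world has none). Each returns a list of dicts, best first, with "confidence" (0 to 1); they miss things now and then, are a little off and sometimes report something else, mostly with a low value. They report only what shows in the picture. A call takes as long as a camera call. They do not tell look-alikes from the thing itself.
- bot.search_frame(camera, thing): "bbox" ([left, top, width, height] in pixels, round what is visible of it).
Readings, each from a call of its own:
- bot.read_clock(): time.
- bot.read_joint_positions(): joint angles.
- bot.read_joint_vel(): joint speeds.
- bot.read_joint_efforts(): joint torques, N m.
- bot.read_position(): TCP position.
- bot.read_tool_rot(): TCP orientation.
- bot.read_ft_force(): force on the tool from outside, world axes, zero at the start.
- bot.read_moment(): the same for the moment, N m.
- bot.read_gripper_width(): opening from 0.0 (shut) to 1.0 (fully open).
- bot.read_finger_force(): force on a finger pad.
Only numpy, scipy, OpenCV 4.12 (cv2) and the standard library are available. Lean on these libraries where they do the work, as an engineer would, in place of code of your own. Each camera call takes 0.05 s, during which the arm holds its last target. There are 200 camera calls.

## Task

Put every green print from the build plate into the dryer's chamber, lay the clear lid squarely on the rim, and snap the four orange clips down over it in opposite-corner order: one clip, then the one diagonally opposite, then the other two. Only then turn the timer dial, click by click, to the orange 6 mark and let go. Leave the light grey reject print and everything else on the bench where they are.

Things in the scene. Friction and masses are not known exactly. Their poses are not given: they have to be found in the camera images.
- dryer: Grey part dryer, fixed. Chamber 206 x 236 mm outside (own x, y), walls 8 mm, opening 190 x 220 mm; floor 45 mm, rim 115 mm above the bench. Origin: centre of the chamber's footprint, on the bench; own x points away from the robot, own y to the left. A black control pod (120 x 72 mm, top 85 mm above the bench) on its left (+y) side carries the timer dial. Four orange clips at the rim.
- dryer_floor (a point): Centre of the chamber floor (top surface).
- dryer_rim (a point): Centre of the chamber's mouth, at rim height; the underside of the seated lid lies here.
- lid: Loose lid: clear panel, black border, 210 (own x) x 236 (own y) x 8 mm, 0.25 kg; starts on the bench, some 90 degrees from how it fits. Black grip bar on its middle: 90 mm along own x, 14 mm thick in own y, 8 to 50 mm above the underside. Origin: centre of the underside. Own x goes along the dryer's x, either way round. Rests flat on the rim, nothing locates it; open clips stand 10 mm outside it.
- plate: Bronze-coloured build plate, 270 x 200 x 5 mm, fixed to the bench, two tabs towards the robot; origin: centre of the underside. The prints stand on it.
- adapter: Dark green printed hose adapter: disc flange 70 mm across, 8 mm thick, with a tube 44 mm across up to 58 mm high. Origin: centre of the underside, z up. Grip it across the tube. May be absent.
- bracket: Dark green printed bracket: base 74 x 56 x 8 mm with an upright rib 74 mm along own x, 12 mm thick in own y, up to 52 mm high. Origin: centre of the underside. Grip it across the rib (along own y). May be absent.
- gear: Dark green printed gear: toothed disc 72 mm across, 12 mm thick, with a hub 34 mm across up to 50 mm high. Origin: centre of the underside. Grip it across the hub. May be absent.
- duct: Dark green printed fan duct: block 66 mm (own x) x 42 mm (own y) x 49 mm high. Origin: centre of the underside. Grip it across own y. May be absent.
- scrap: Light grey print on the build plate, same shape as the adapter (70 mm flange, 44 mm tube, 58 mm high): a reject that stays where it is. Origin: centre of the underside.
- timer (a joint): Timer dial on the pod: a click every 30 degrees (0.5236 rad), about 0.036 N m to pass one; springs into the nearest click when let go. Turns and grows clockwise seen from above: 0 at the white zero mark (pointer towards the robot), orange mark = click 6 (3.1416 rad, pointer straight away from the robot). Stops at 0 and click 11. Starts on click 0, 1 or 2.
- timer_grip (a point): Point on the dial's axis 30 mm above the pod's top, where its grip bar is to be gripped. The bar is 50 mm long, 14 mm thick, 36 mm tall (from 9 to 45 mm above the pod's top); it lies along the dryer's x at reading 0 and turns with the dial; a white line on top marks the pointer end.
- clip_nl (a joint): Orange snap clip, near left corner: tab 30 mm wide, 52 long, 5 thick, on a pin along the dryer's x at dryer-frame (-70, 130, 127.5) mm. 0 open (tab up, leaning 10 degrees outward), 1.745 shut (level over the lid, 2 mm above it, pointing inward). Over-centre: springs back open below about 0.9, snaps shut beyond. About 1.5 N at the tip, pushed inward then down.
- clip_nr (a joint): Orange snap clip, near right corner: tab 30 mm wide, 52 long, 5 thick, on a pin along the dryer's x at dryer-frame (-70, -130, 127.5) mm. 0 open (tab up, leaning 10 degrees outward), 1.745 shut (level over the lid, 2 mm above it, pointing inward). Over-centre: springs back open below about 0.9, snaps shut beyond. About 1.5 N at the tip, pushed inward then down.
- clip_fl (a joint): Orange snap clip, far left corner: tab 30 mm wide, 52 long, 5 thick, on a pin along the dryer's x at dryer-frame (70, 130, 127.5) mm. 0 open (tab up, leaning 10 degrees outward), 1.745 shut (level over the lid, 2 mm above it, pointing inward). Over-centre: springs back open below about 0.9, snaps shut beyond. About 1.5 N at the tip, pushed inward then down.
- clip_fr (a joint): Orange snap clip, far right corner: tab 30 mm wide, 52 long, 5 thick, on a pin along the dryer's x at dryer-frame (70, -130, 127.5) mm. 0 open (tab up, leaning 10 degrees outward), 1.745 shut (level over the lid, 2 mm above it, pointing inward). Over-centre: springs back open below about 0.9, snaps shut beyond. About 1.5 N at the tip, pushed inward then down.
- cleaner: White cleaner bottle, 60 mm across, 150 mm high; bystander, leave alone. Origin at its underside.
- glue: Yellow glue stick, 28 mm across, 90 mm high, standing; bystander. Origin at its underside.
- scraper: Flat scraper, 180 mm long, lying; bystander. Origin at its underside.
- driver: Screwdriver, 170 mm long, lying; bystander. Origin at its underside.
- nozzles: Blue nozzle cup, 70 mm across, 60 mm high; bystander. Origin at its underside.
Things that resemble listed ones, but are neither listed nor needed, are in the scene too. What is shaped like the gear but red is not meant.

How it is judged:
On the way, in this order (a step that is already met when the one before it is completed fails the run):
1. all green prints are in the chamber and let go (x of adapter in the frame of dryer between -0.095 and 0.095 m and y of adapter in the frame of dryer between -0.11 and 0.11 m and z of adapter in the frame of dryer between 0.035 and 0.075 m and x of bracket in the frame of dryer between -0.095 and 0.095 m and y of bracket in the frame of dryer between -0.11 and 0.11 m and z of bracket in the frame of dryer between 0.035 and 0.075 m and x of gear in the frame of dryer between -0.095 and 0.095 m and y of gear in the frame of dryer between -0.11 and 0.11 m and z of gear in the frame of dryer between 0.035 and 0.075 m and x of duct in the frame of dryer between -0.095 and 0.095 m and y of duct in the frame of dryer between -0.11 and 0.11 m and z of duct in the frame of dryer between 0.035 and 0.075 m and contact force between the fingers and adapter below 0.2 N and contact force between the fingers and bracket below 0.2 N and contact force between the fingers and gear below 0.2 N and contact force between the fingers and duct below 0.2 N), for 0.2 s.
2. the lid lies square and flat on the rim, let go (x of adapter in the frame of dryer between -0.095 and 0.095 m and y of adapter in the frame of dryer between -0.11 and 0.11 m and z of adapter in the frame of dryer between 0.035 and 0.075 m and x of bracket in the frame of dryer between -0.095 and 0.095 m and y of bracket in the frame of dryer between -0.11 and 0.11 m and z of bracket in the frame of dryer between 0.035 and 0.075 m and x of gear in the frame of dryer between -0.095 and 0.095 m and y of gear in the frame of dryer between -0.11 and 0.11 m and z of gear in the frame of dryer between 0.035 and 0.075 m and x of duct in the frame of dryer between -0.095 and 0.095 m and y of duct in the frame of dryer between -0.11 and 0.11 m and z of duct in the frame of dryer between 0.035 and 0.075 m and horizontal distance between lid and dryer_rim below 0.012 m and z of lid in the frame of dryer between 0.11 and 0.119 m and angle between lid's own z axis and vertical below 0.04 rad and angle between the x axis of lid and the x axis of dryer, either way round below 0.09 rad and contact force between the fingers and lid below 0.2 N), for 0.2 s.
3. two diagonally opposite clips are shut, the other two still open (horizontal distance between lid and dryer_rim below 0.012 m and z of lid in the frame of dryer between 0.11 and 0.119 m and angle between lid's own z axis and vertical below 0.04 rad and angle between the x axis of lid and the x axis of dryer, either way round below 0.09 rad and ((value of joint each of clip_nl, clip_fr above 1.6 rad and value of joint each of clip_nr, clip_fl below 0.9 rad) or (value of joint each of clip_nr, clip_fl above 1.6 rad and value of joint each of clip_nl, clip_fr below 0.9 rad))), for 0.1 s.
4. all four clips are shut (horizontal distance between lid and dryer_rim below 0.012 m and z of lid in the frame of dryer between 0.11 and 0.119 m and angle between lid's own z axis and vertical below 0.04 rad and angle between the x axis of lid and the x axis of dryer, either way round below 0.09 rad and value of joint each of clip_nl, clip_nr, clip_fl, clip_fr above 1.6 rad), for 0.2 s.
5. the timer dial is on click 6 (value of joint each of clip_nl, clip_nr, clip_fl, clip_fr above 1.6 rad and value of joint timer between 3.02 and 3.26 rad), for 0.2 s.
At the end, for the whole second after the job is handed in: Every green print present is inside the chamber below the lid; the lid lies flat on the rim, within 12 mm of centre and 5 degrees of square; all four clips read over 1.6 rad (shut); the dial rests on click 6 (3.14 +- 0.12 rad); everything is let go (all of step 2 and all of step 5 and contact force between the fingers and timer below 0.2 N and linear speed of lid below 0.02 m/s); the robot touches nothing.
It fails at once if the grey reject print is moved more than 30 mm (distance of scrap from where it was at the start of the episode above 0.03 m).
It fails at once if a bystander on the bench is moved more than 30 mm (distance of any of cleaner, glue, scraper, driver, nozzles from where it was at the start of the episode above 0.03 m).
Of adapter, bracket, gear, duct only 2 to 4 are there at a start; the rules pass over those that are not, and their reading is None.
At some moment in a run one of adapter, bracket, gear, duct may be knocked a few centimetres aside while the robot is not near it.
Once in a run the grip may slacken for a moment while it holds something.
It also fails if it takes over 210 s, if anything falls off the work surface, if the arm or the gripper's body presses on something with over 40 N, if the wrist force passes 120 N, or if a joint passes its speed limit or range.

## Working session

There is one attempt and no reset: what is moved stays moved. The work goes in short steps, each a Python script; the robot and the scene stay as the last script left them, time stands still between calls to the robot, and variables do not carry over. Pictures are saved under pics/ and viewed, at most 14 in all, crops included, and the job is handed in when it is done.

```bash
ls; mkdir -p pics; python3 - <<'E'
from cell import bot
import cv2
for n in ("scene","top"):
    im=bot.camera(n); cv2.imwrite(f"pics/{n}0.png",cv2.resize(im[:,:,::-1],(800,600),interpolation=cv2.INTER_CUBIC))
    c=bot.calibration(n); print(n,c["mtx"].round(1).tolist(),c["extrinsics"].round(3).tolist())
    for t in "dryer lid plate adapter bracket gear duct scrap timer clip_nl cleaner glue nozzles scraper driver".split():
        print(t,[(d["bbox"],round(d["confidence"],2)) for d in bot.search_frame(n,t)[:5]])
print(bot.calibration("wrist"),bot.read_clock(),bot.read_tool_rot())
E
```

```text
pics
scene [[494.0, 0.0, 254.9], [0.0, 494.0, 192.2], [0.0, 0.0, 1.0]] [[-0.77, 0.638, 0.009, 0.456], [0.361, 0.447, -0.818, -0.055], [-0.526, -0.627, -0.575, 1.759], [0.0, 0.0, 0.0, 1.0]]
dryer [([204.8, 157.3, 114.4, 120.6], 0.57)]
lid [([299.6, 250.5, 118.8, 92.4], 0.66), ([215.0, 158.5, 19.7, 15.5], 0.56), ([214.1, 175.9, 19.4, 20.5], 0.51)]
plate [([168.3, 264.7, 60.9, 9.9], 0.31)]
adapter [([181.3, 171.5, 16.2, 26.9], 0.71)]
bracket [([212.3, 160.0, 21.1, 17.5], 0.68), ([229.3, 257.2, 26.9, 57.8], 0.34)]
gear [([164.9, 152.1, 23.5, 23.1], 0.61), ([194.8, 166.5, 17.9, 18.9], 0.6), ([248.6, 140.3, 15.6, 22.5], 0.57), ([188.6, 142.8, 19.0, 16.8], 0.53)]
duct [([214.6, 173.9, 19.1, 22.3], 0.65), ([300.1, 198.6, 20.1, 10.1], 0.44)]
scrap [([234.0, 166.4, 19.0, 20.6], 0.58), ([205.0, 179.8, 13.1, 16.8], 0.47), ([287.8, 228.0, 17.4, 24.5], 0.33)]
timer [([290.2, 231.6, 16.3, 17.4], 0.9), ([237.1, 165.8, 15.9, 20.0], 0.5)]
clip_nl [([302.4, 200.5, 13.9, 21.2], 0.67)]
cleaner [([230.3, 258.0, 27.8, 58.3], 0.85), ([235.6, 166.6, 16.5, 20.9], 0.71), ([205.4, 158.3, 113.3, 124.4], 0.37)]
g
[... 1252 characters left out ...]
([235.1, 227.2, 26.4, 61.0], 0.74)]
driver [([225.8, 84.8, 32.0, 51.5], 0.64), ([289.5, 204.3, 7.7, 12.7], 0.56)]
{'mtx': array([[297.31863964,   0.        , 250.00292711],
       [  0.        , 297.31863964, 194.34329849],
       [  0.        ,   0.        ,   1.        ]]), 'hand_eye': array([[-7.19997647e-04, -9.63026033e-01, -2.69407391e-01,
         6.78701859e-02],
       [ 9.99999658e-01, -8.03164332e-04,  1.98475475e-04,
         2.54504698e-04],
       [-4.07515456e-04, -2.69407156e-01,  9.63026281e-01,
        -1.42360638e-01],
       [ 0.00000000e+00,  0.00000000e+00,  0.00000000e+00,
         1.00000000e+00]])} 1.6 [-7.47729180e-06  2.08847143e-01  9.77948296e-01 -1.21385626e-05]
```

View pics/top0.png

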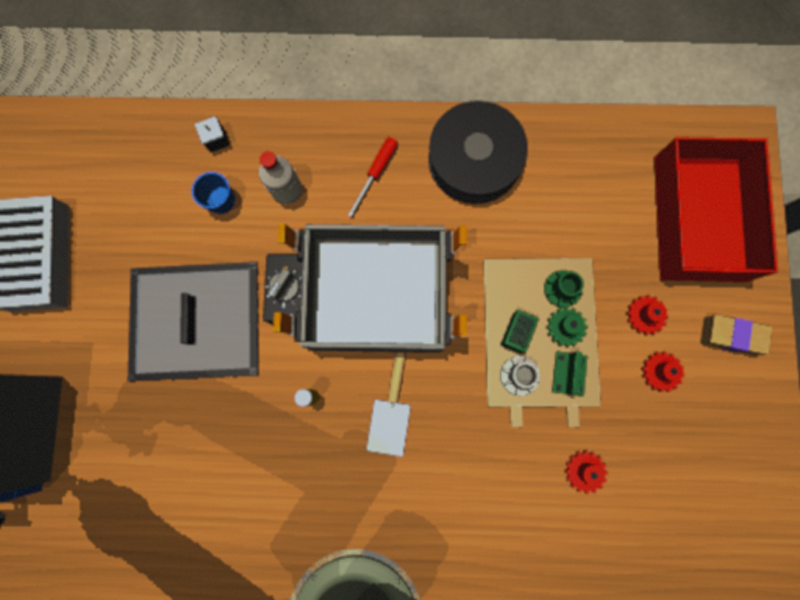

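View pics/scene0.png

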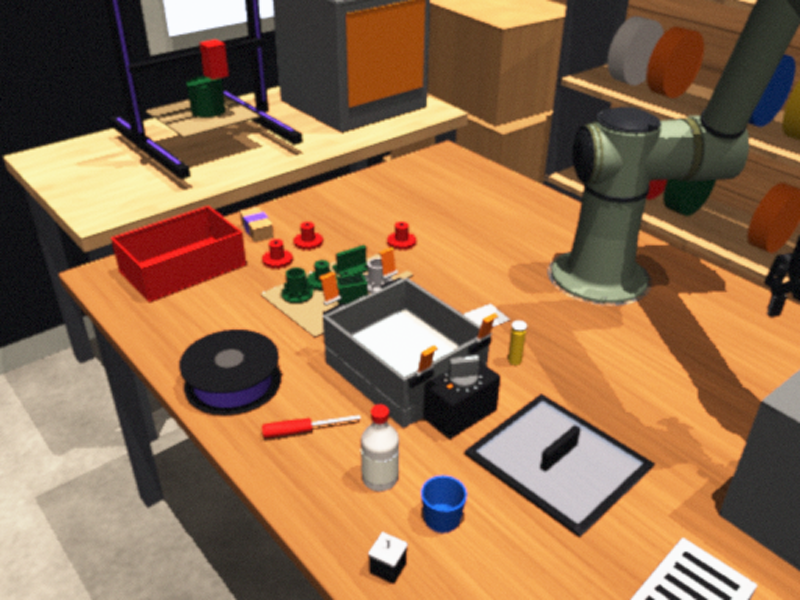

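All four green prints are present. In view px, the adapter is at (565,287), the gear at (568,326), the bracket at (570,373) and the duct at (520,330). The look-alikes are the light grey scrap at (520,375) and three red gears at (648,314), (663,371) and (586,471). The green gear on the plate is the one meant. The lid is at (193,320) and the dryer at (375,288). Next I'll take close-ups with the wrist camera.

```bash
cat > h.py <<'E'
from cell import bot
import numpy as np, cv2
from scipy.spatial.transform import Rotation as R
def q(yaw):  # tool down, tool x at yaw, fingers close along yaw+90deg
    r=(R.from_euler('z',yaw)*R.from_euler('x',np.pi)).as_quat(); return [r[3],r[0],r[1],r[2]]
def rot(qq): return R.from_quat([qq[1],qq[2],qq[3],qq[0]]).as_matrix()
def campose(n,p=None,qq=None):
    c=bot.calibration(n)
    if n!="wrist": return c["mtx"],np.linalg.inv(c["extrinsics"])
    T=np.eye(4); T[:3,:3]=rot(qq); T[:3,3]=p
    return c["mtx"],T@c["hand_eye"]
def px2w(n,uv,z,M):
    K,T=M; x=(uv[0]-K[0,2])/K[0,0]; y=(uv[1]-K[1,2])/K[1,1]
    if n=="wrist":
        r=np.hypot(x,y); s=np.sin(r)/max(r,1e-9); d=np.array([x*s,y*s,np.cos(r)])
    else: d=np.array([x,y,1.])
    d=T[:3,:3]@d; o=T[:3,3]; return o+d*(z-o[2])/d[2]
def w2px(n,P,M):
    K,T=M; c=T[:3,:3].T@(np.asarray(P,float)-T[:3,3])
    if n=="wrist":
        h=np.hypot(c[0],c[1]); r=np.arctan2(h,c[2]); a=c[:2]/max(h,1e-9)*r
    else: a=c[:2]/c[2]
    return a*K[0,0]+K[:2,2]
def snap(name):
    p=bot.read_position(); qq=bot.read_tool_rot(); im=bot.camera("wrist"); M=campose("wrist",p,qq)
    cv2.imwrite(f"pics/{name}.png",im[:,:,::-1]); np.savez(f"pics/{name}.npz",K=M[0],T=M[1]); return im,M
def load(name):
    d=np.load(f"pics/{name}.npz"); return cv2.imread(f"pics/{name}.png"),(d["K"],d["T"])
def ortho(name,cx,cy,z,w,h,s=0.0005,out=None):
    """rectified overhead view of plane z: centre, size (m), s m/px; up=+x, left=+y"""
    im,M=load(name); W,H=int(w/s),int(h/s); mp=np.zeros((H,W,2),np.float32)
    for i in range(H):
        for j in range(W): mp[i,j]=w2px("wrist",[cx+(H/2-i)*s,cy+(W/2-j)*s,z],M)
    o=cv2.remap(im,mp,None,cv2.INTER_LINEAR)
    if out: cv2.imwrite(f"pics/{out}.png",o)
    return o
E
python3 - <<'E'
from h import *
M=campose("top")
for n,uv,z in [("plate",(345,213),.0),("adapter",(361,184),.05),("gear",(363,209),.03),("bracket",(365,239),.03),("duct",(333,212),.04),("scrap",(333,240),.03),("lid",(124,205),.0),("dryer",(239,184),.115),("timer",(182,182),.12)]:
    print(n,px2w("top",uv,z,M).round(3))
P=px2w("top",(345,213),.0,M)
bot.move_pose([P[0]-.02,P[1]+.0,.22],q(0)); snap("w_plate")
for t in "adapter bracket gear duct scrap".split(): print(t,[(d["bbox"],round(d["confidence"],2)) for d in bot.search_frame("wrist",t)[:4]])
P=px2w("top",(239,184),.115,M)
bot.move_pose([P[0]-.02,P[1]+.02,.30],q(0)); snap("w_dry")
P=px2w("top",(124,205),.0,M)
bot.move_pose([P[0]-.02,P[1],.25],q(0)); snap("w_lid")
print(bot.read_clock())
a=[cv2.imread(f"pics/{n}.png") for n in("w_plate","w_dry")]
cv2.imwrite("pics/w1.png",np.vstack(a)[:, :] if 0 else cv2.resize(np.hstack(a),(800,300)))
cv2.imwrite("pics/w_plate_big.png",cv2.resize(a[0],(800,600)))
E
```

```text
plate [ 0.499 -0.32   0.   ]
adapter [ 0.575 -0.354  0.05 ]
gear [ 0.508 -0.363  0.03 ]
bracket [ 0.426 -0.367  0.03 ]
duct [ 0.497 -0.279  0.04 ]
scrap [ 0.421 -0.28   0.03 ]
lid [0.507 0.315 0.   ]
dryer [ 0.556 -0.023  0.115]
timer [0.557 0.123 0.12 ]
adapter [([251.1, 56.5, 66.0, 53.4], 0.6), ([0.0, 2.0, 116.5, 218.1], 0.21)]
bracket [([263.7, 183.9, 49.0, 71.8], 0.94)]
gear [([371.6, 104.0, 53.1, 55.1], 0.94), ([382.9, 181.8, 46.0, 52.0], 0.73), ([0.0, 2.2, 114.3, 216.8], 0.72), ([275.3, 293.6, 48.1, 35.1], 0.66)]
duct [([187.0, 125.6, 51.8, 69.7], 0.85)]
scrap [([188.2, 190.3, 61.3, 65.7], 0.6)]
10.9583
```

```bash
python3 - <<'E'
from h import *
a=ortho("w_plate",.50,-.32,.05,.30,.28,.0005,None)
for k in range(0,600,100): cv2.putText(a,f"{-.32+.15-k*.0005:.2f}",(k,555),0,.35,(0,0,255),1); cv2.line(a,(k,540),(k,560),(0,0,255),1)
for k in range(0,560,100): cv2.putText(a,f"{.50+.14-k*.0005:.2f}",(570,k+4),0,.35,(0,0,255),1); cv2.line(a,(560,k),(570,k),(0,0,255),1)
cv2.imwrite("pics/o_plate.png",a)
b=ortho("w_dry",.55,.02,.115,.40,.34,.0006); cv2.imwrite("pics/o_dry.png",b)
c=ortho("w_lid",.50,.315,.008,.32,.32,.00055); cv2.imwrite("pics/o_lid.png",c)
print(a.shape,b.shape,c.shape)
E
```

```text
(560, 600, 3) (566, 666, 3) (581, 581, 3)
```

View pics/o_plate.png

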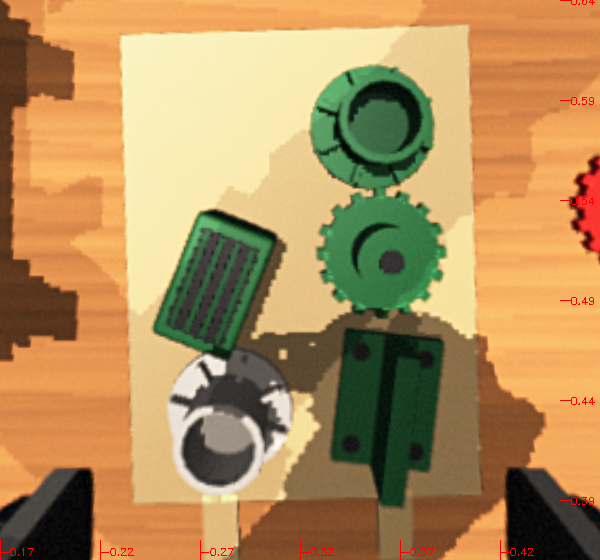

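View pics/o_dry.png

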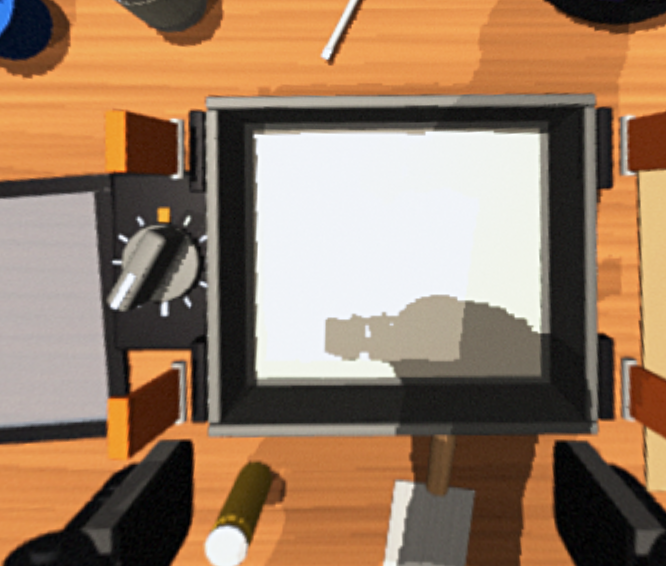

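View pics/o_lid.png

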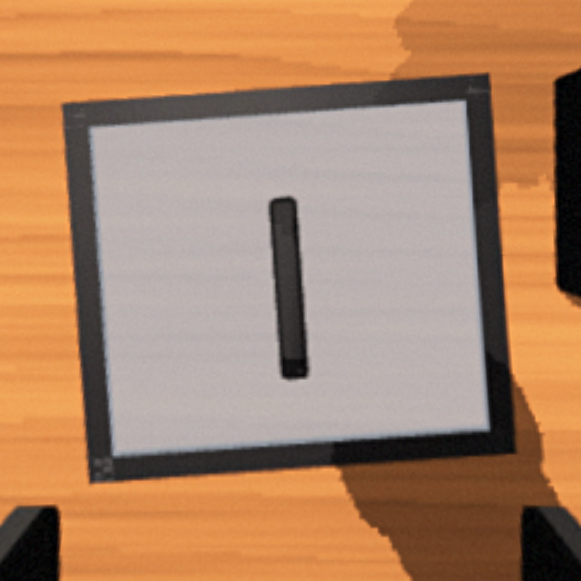

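Top-down, the wrist views show these details:
- **Prints:** all four green ones sit upright on the plate. Ortho px are adapter (381,120), gear (381,253), bracket (388,400) and duct (216,283), with the grey scrap at (230,405) touching the duct's corner.
- **Dryer:** centre near (0.5605,-0.0215), yaw about 0.3°, all clips open. The dial pointer at (120,295) is down-left, so it is on click 1.
- **Lid:** centre near (0.507,0.315), yaw about 4°, with the 210 mm side already along x.

I'll refine the print poses with a silhouette fit.

```bash
cat > fit.py <<'E'
from h import *
from scipy.optimize import minimize
def cyl(r,z0,z1):
    a=np.linspace(0,2*np.pi,24,endpoint=False); c=np.c_[r*np.cos(a),r*np.sin(a)]
    return np.vstack([np.c_[c,np.full(24,z)] for z in(z0,z1)])
def box(a,b,z0,z1): return np.array([[x,y,z] for x in(-a/2,a/2) for y in(-b/2,b/2) for z in(z0,z1)])
PARTS={"adapter":[cyl(.035,0,.008),cyl(.022,0,.058)],"gear":[cyl(.0345,0,.012),cyl(.017,0,.05)],
 "bracket":[box(.074,.056,0,.008),box(.074,.012,0,.052)],"duct":[box(.066,.042,0,.049)],
 "lid":[box(.210,.236,0,.008)]}
INIT={"adapter":(.579,-.3595,0),"gear":(.510,-.3648,0),"bracket":(.4267,-.3689,-.113),"duct":(.499,-.2786,-.41)}
def green(im):
    h=cv2.cvtColor(im,cv2.COLOR_BGR2HSV); m=cv2.inRange(h,(60,70,25),(95,255,255)); return cv2.morphologyEx(m,cv2.MORPH_CLOSE,np.ones((5,5)))
def draw(m,name,pose,z,M):
    Rz=R.from_euler('z',pose[2]).as_matrix()
    for p in PARTS[name]:
        u=np.array([w2px("wrist",P,M) for P in p@Rz.T+[pose[0],pose[1],z]])
        cv2.fillConvexPoly(m,np.round(cv2.convexHull(u.astype(np.float32))*16).astype(np.int32),255,shift=4)
def fit(snapname,names,init,z=.005,roi=.13):
    """joint silhouette fit; pixels outside the plate neighbourhood are ignored"""
    im,M=load(snapname); g=green(im)>0
    X=np.array([init[n] for n in names]); c=X[:,:2].mean(0)
    def cost(v):
        m=np.zeros(g.shape,np.uint8)
        for n,p in zip(names,v.reshape(-1,3)): draw(m,n,p,z,M)
        m=m>0; return 1-(m&gz).sum()/max(1,(m|gz).sum())
    zone=np.zeros(g.shape,np.uint8)
    for p in X: cv2.circle(zone,tuple(int(t) for t in w2px("wrist",[p[0],p[1],.03],M)),85,255,-1)
    gz=g&(zone>0)
    best=X.ravel()
    for s in(.01,.003):
        S=np.concatenate([best]+[[]]); simplex=[best]
        for i in range(len(best)):
            b=best.copy(); b[i]+=s*(8 if i%3==2 else 1); simplex.append(b)
        r=minimize(cost,best,method="Nelder-Mead",options=dict(initial_simplex=np.array(simplex),maxfev=900,xatol=1e-4,fatol=1e-5)); best=r.x
    return {n:p for n,p in zip(names,best.reshape(-1,3))},r.fun
E
time python3 - <<'E'
from fit import *
N=list(INIT)
r,f=fit("w_plate",N,INIT)
for n in N: print(n,np.round(r[n],4))
print(f)
im,M=load("w_plate"); g=green(im); m=np.zeros(g.shape,np.uint8)
for n in N: draw(m,n,r[n],.005,M)
v=im.copy()
for k,c in((g,(0,0,255)),(m,(255,0,255))): cv2.drawContours(v,cv2.findContours(k,0,2)[0],-1,c,1)
cv2.imwrite("pics/fit0.png",cv2.resize(v[40:280,140:460],(800,600)))
E
```

```text
adapter [ 0.5796 -0.3599  0.023 ]
gear [ 0.51   -0.3646  0.0036]
bracket [ 0.4265 -0.3694 -0.0911]
duct [ 0.4985 -0.2784 -0.3915]
0.13826220893358698
real	0m5.739s
user	0m5.722s
sys	0m0.368s
```

View pics/fit0.png

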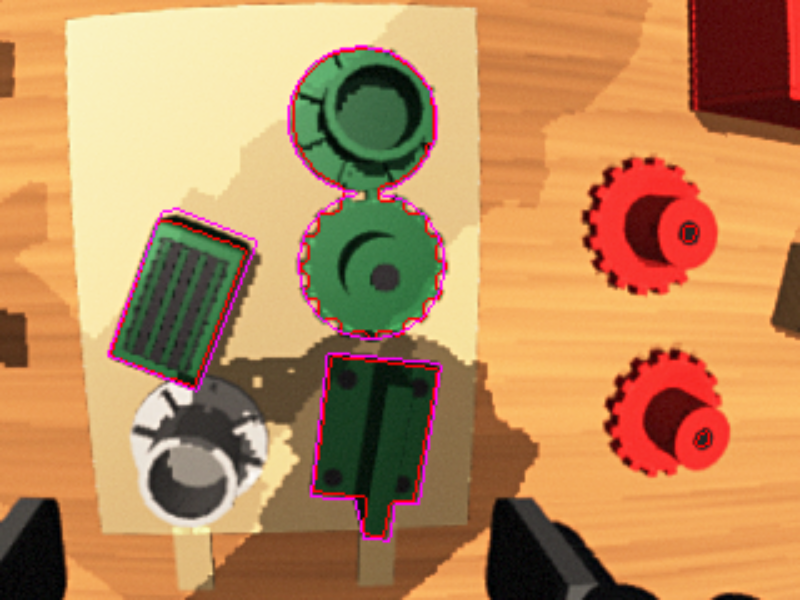

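The fit overlays the contours closely: all four match, with the duct slightly shaded. Starting with the bracket.

```bash
cat > pick.py <<'E'
from fit import *
import json
DR=np.array([.5605,-.0215]); DY=.005
TZ={"bracket":.022,"gear":.027,"adapter":.030,"duct":.020}
OPEN={"bracket":.4,"gear":.68,"adapter":.8,"duct":.78}
SPOT={"bracket":(-.047,-.052),"duct":(-.047,.052),"gear":(.047,.052),"adapter":(.047,-.052)}
def d2w(x,y):
    c,s=np.cos(DY),np.sin(DY); return DR+[c*x-s*y,s*x+c*y]
def hover(tag): bot.move_pose([.479,-.32,.22],q(0)); snap(tag)
def grab(n,p,tcpz):
    yaw=p[2] if n in("bracket","duct") else 0
    bot.set_gripper(OPEN[n],60); bot.move_pose([p[0],p[1],.13],q(yaw))
    hit=bot.move_linear([p[0],p[1],tcpz],speed=.1,until_force=8); 
    w0=bot.read_gripper_width(); bot.set_gripper(0,60); w=bot.read_gripper_width(); print(n,"hit",hit,"width mm",round(85*w,1))
    bot.move_linear([p[0],p[1],.26],speed=.25); print("lift width",round(85*bot.read_gripper_width(),1),bot.read_finger_force())
    return w
def put(n,w):
    t=d2w(*SPOT[n]); bot.move_linear([t[0],t[1],.26],speed=.25,rotation=q(DY))
    print("carry width",round(85*bot.read_gripper_width(),1))
    zt=TZ[n]+.0405
    bot.move_linear([t[0],t[1],zt+.03],speed=.2)
    hit=bot.move_linear([t[0],t[1],zt],speed=.05,until_force=4); print("down hit",hit,bot.read_position()[2].round(4),zt, "w",round(85*bot.read_gripper_width(),1))
    bot.set_gripper(min(1,w+.14)); bot.wait(.1)
    bot.move_linear([t[0],t[1],.26],speed=.2)
E
python3 - <<'E'
from pick import *
hover("h1"); N=list(INIT); r,f=fit("h1",N,INIT); print({n:np.round(v,4).tolist() for n,v in r.items()},f)
json.dump({n:list(v) for n,v in r.items()},open("poses.json","w"))
w=grab("bracket",r["bracket"],TZ["bracket"]); put("bracket",w)
print(bot.read_clock())
hover("h2"); N.remove("bracket"); r,f=fit("h2",N,r); print({n:np.round(v,4).tolist() for n,v in r.items()},f)
json.dump({n:list(v) for n,v in r.items()},open("poses.json","w"));print(bot.read_clock())
E
```

```text
{'adapter': [0.5792, -0.3599, 0.0196], 'gear': [0.5103, -0.3645, 0.0138], 'bracket': [0.4264, -0.369, -0.0922], 'duct': [0.4986, -0.2787, -0.3993]} 0.13667632150615494
bracket hit False width mm 11.4
lift width 11.8 58.564165234565735
carry width 11.1
down hit True 0.0627 0.0625 w 11.1
23.4333
{'adapter': [0.5791, -0.3602, 0.0307], 'gear': [0.5101, -0.3645, 0.0269], 'duct': [0.4983, -0.2775, -0.3907]} 0.12432828529555451
24.475
```

```bash
python3 - <<'E'
from pick import *
r=json.load(open("poses.json")); N=["adapter","gear","duct"]
for n in ["duct","gear","adapter"]:
    if n!="duct":
        hover("h_"+n); r,f=fit("h_"+n,N,r); print({k:np.round(v,4).tolist() for k,v in r.items()},round(f,3))
        if f>.18: print("BAD FIT"); break
    w=grab(n,r[n],TZ[n])
    if abs(85*w-{"duct":42,"gear":34,"adapter":44}[n])>4: print("BAD GRIP"); break
    put(n,w); N.remove(n); print(bot.read_clock())
else:
    bot.move_pose([.54,-.02,.32],q(0)); snap("chk"); ortho("chk",.56,-.02,.09,.40,.34,.0006,"o_chk")
E
```

```text
duct hit False width mm 41.5
lift width 40.9 61.12276554107666
carry width 41.1
down hit True 0.0609 0.0605 w 41.0
32.675
{'adapter': [0.5792, -0.3604, 0.0577], 'gear': [0.5102, -0.3647, 0.0533]} 0.123
gear hit False width mm 32.6
lift width 31.8 59.49038207530975
carry width 32.2
down hit True 0.068 0.0675 w 31.9
42.1833
{'adapter': [0.5798, -0.3618, 0.09]} 0.119
adapter hit False width mm 42.3
lift width 42.6 60.816224813461304
carry width 42.2
down hit True 0.0711 0.07050000000000001 w 42.3
51.4833
```

View pics/o_chk.png

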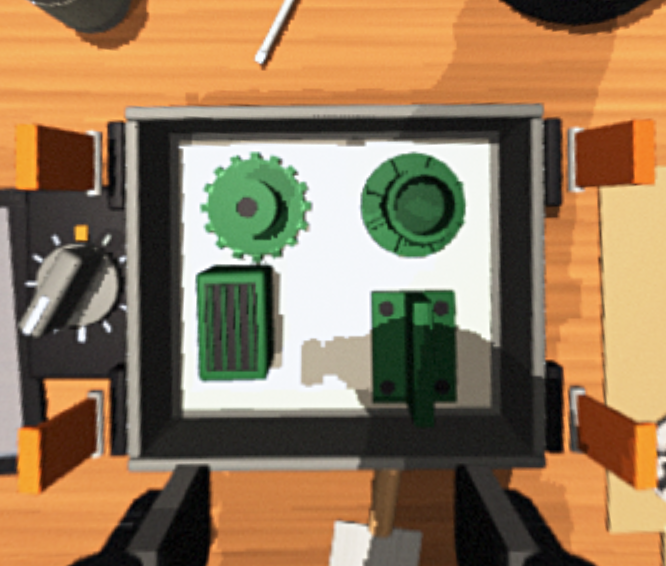

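All four prints are inside, upright and let go (gear (255,208), adapter (413,205), duct (235,322), bracket (413,347)). The rim re-measures to (0.561,-0.0217). Now the lid.

```bash
python3 - <<'E'
from pick import *
L=[.5067,.3153]; y=.070; DY=.007
t=DR+[.0003,0]
bot.set_gripper(.5,100); bot.move_pose([L[0],L[1],.16],q(y))
print(bot.move_linear([L[0],L[1],.017],speed=.12,until_force=8))
bot.set_gripper(0,100); print("w",85*bot.read_gripper_width(),bot.read_ft_force())
bot.move_linear([L[0],L[1],.27],speed=.15); print("w",85*bot.read_gripper_width(),bot.read_ft_force(),bot.read_position())
bot.move_linear([t[0],t[1],.27],speed=.2,rotation=q(DY)); print("w",85*bot.read_gripper_width())
snap("lidheld")
im,M=load("lidheld"); cv2.imwrite("pics/lidheld_v.png",im); print(bot.read_clock())
E
```

```text
False
w 12.643235671078829 [-1.38750027 -0.09514284  5.4134454 ]
w 12.570611626782792 [-0.11591384  0.98866733 -1.42953406] [0.50626404 0.31507066 0.26908262]Traceback (most recent call last):
  File "<stdin>", line 8, in <module>
cell.PlanningError: the arm cannot follow that straight line within its joint ranges
```

```bash
python3 - <<'E'
from pick import *
print(np.round(bot.read_joint_positions(),2), bot.read_position())
for z in (.23,.25,.27):
  for s in (0,.25,.5,.75,1):
    p=(1-s)*np.array([.5067,.3153])+s*DR
    for yy in (.007,):
      j=bot.solve_ik([p[0],p[1],z],q(yy)); print(z,s,None if j is None else np.round(j,2))
E
```

```text
[ 0.43  0.39  0.01  1.18 -0.   -2.78] [0.50626404 0.31507066 0.26908262]
0.23 0 [ 0.43  0.41 -0.07  1.09  0.   -2.72]
0.23 0.25 [ 0.29  0.36 -0.14  1.07  0.   -2.86]
0.23 0.5 [ 0.14  0.33 -0.19  1.05  0.   -3.01]
0.23 0.75 [-0.02  0.33 -0.19  1.05  0.    3.11]
0.23 1 [-0.17  0.35 -0.17  1.06  0.    2.96]
0.25 0 [ 0.43  0.4  -0.03  1.14  0.   -2.72]
0.25 0.25 [ 0.29  0.35 -0.11  1.11  0.   -2.86]
0.25 0.5 [ 0.14  0.32 -0.15  1.1   0.   -3.01]
0.25 0.75 [-0.02  0.32 -0.16  1.1   0.    3.11]
0.25 1 [-0.17  0.34 -0.13  1.1   0.    2.96]
0.27 0 [ 0.43  0.39  0.01  1.18  0.   -2.72]
0.27 0.25 [ 0.29  0.34 -0.07  1.16  0.   -2.86]
0.27 0.5 [ 0.14  0.31 -0.11  1.15  0.   -3.01]
0.27 0.75 [-0.02  0.31 -0.12  1.14  0.    3.11]
0.27 1 [-0.17  0.32 -0.09  1.15  0.    2.96]
```

```bash
python3 - <<'E'
from pick import *
DY=.007; t=DR+[.0003,0]
print(np.round(bot.solve_ik([t[0],t[1],.28],q(DY+np.pi)),2))
bot.move_pose([t[0],t[1],.28],q(DY+np.pi)); print("w",85*bot.read_gripper_width(),np.round(bot.read_joint_positions(),2),bot.read_position())
snap("lidheld"); print(bot.read_clock())
E
```

```text
[-0.17  0.32 -0.07  1.18  0.   -0.18]
w 12.463628880196524 [-0.17  0.32 -0.07  1.18  0.   -0.18] [ 0.56077056 -0.02118195  0.27993656]
62.85
```

View pics/lidheld.png

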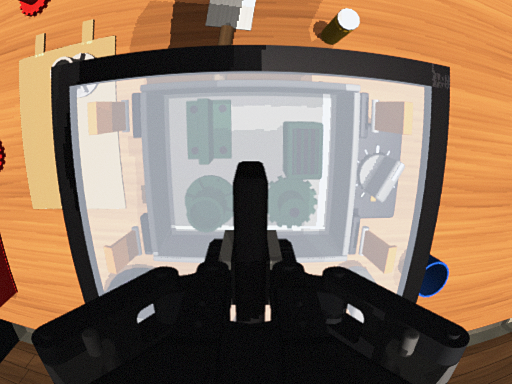

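```bash
python3 - <<'E'
from h import *
im,M=load("lidheld"); Mt=(M[0],bot.calibration("wrist")["hand_eye"])
for P in [(.105,0,.009),(.105,.118,.009),(.105,-.118,.009),(0,.118,.009),(0,-.118,.009)]:
    print(P,w2px("wrist",P,Mt).round(1))
E
```

```text
(0.105, 0, 0.009) [249.5  41.5]
(0.105, 0.118, 0.009) [450.1  64. ]
(0.105, -0.118, 0.009) [49.4 64.4]
(0, 0.118, 0.009) [434.3 232.5]
(0, -0.118, 0.009) [ 65.4 232.7]
```

The lid is held square: its corners at (450,67) and (53,64) agree with the prediction to about 3 px. The prints are visible below. Lowering it now.

```bash
python3 - <<'E'
from pick import *
DY=.007; t=DR+[.0003,0]
print(bot.move_linear([t[0],t[1],.20],speed=.1,until_force=10), bot.move_linear([t[0],t[1],.145],speed=.06,until_force=8),bot.read_position())
print(bot.move_linear([t[0],t[1],.128],speed=.03,until_force=4),bot.read_position())
bot.set_gripper(.5); bot.wait(.3); bot.move_linear([t[0],t[1],.27],speed=.12)
bot.move_pose([t[0]-.06,t[1],.32],q(DY)) ; snap("seat"); print(bot.read_clock())
ortho("seat",.56,-.02,.123,.40,.34,.0006,"o_seat")
E
```

```text
False False [ 0.56118222 -0.0215605   0.14540511]
True [ 0.5610082  -0.02156389  0.13288778]
70.0
```

View pics/o_seat.png

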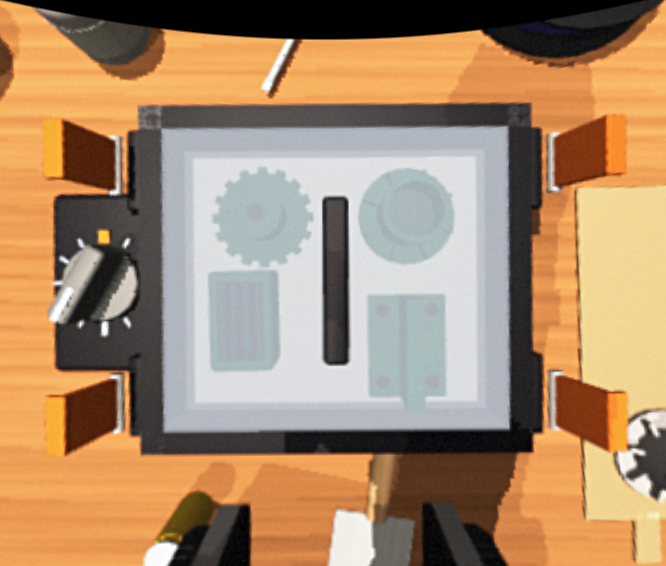

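The lid is seated square: corners (139,105), (531,103), (531,451) and (141,453) put its centre at (0.563,-0.0215), and all clips are open. Now shutting clips nl and fr.

```bash
cat > clip.py <<'E'
from pick import *
import pick; pick.DY=.006; DY=.006
Q=q(DY+np.pi/2)
def clip(n):
    sx=-1 if n[0]=="n" else 1; sy=1 if n[1]=="l" else -1
    P=lambda y,z:[*d2w(.070*sx,sy*y),z]
    bot.move_pose(P(.165,.24),Q)
    a=bot.move_linear(P(.165,.152),speed=.15,until_force=8)
    b=bot.move_linear(P(.096,.152),speed=.06,until_force=15)
    bot.wait(.2); f0=bot.read_ft_force()
    c=bot.move_linear(P(.096,.128),speed=.03,until_force=5)
    z=bot.read_position()[2]; f1=bot.read_ft_force()
    bot.move_linear(P(.096,.24),speed=.2)
    print(n,a,b,c,"press z",round(z,4),np.round(f0,1),np.round(f1,1))
E
python3 - <<'E'
from clip import *
bot.set_gripper(0,40)
for n in("nl","fr"): clip(n)
bot.move_pose([.5,-.02,.32],q(DY)); snap("c1"); ortho("c1",.56,-.02,.123,.40,.34,.0006,"o_c1"); print(bot.read_clock())
E
```

```text
nl False False True press z 0.1299 [ 0.2 -0.3 -0.6] [-0.8 -0.2  6.8]
fr False False True press z 0.1299 [-1.1 -0.5  0.1] [-0.4  0.6  4.6]
81.575
```

View pics/o_c1.png

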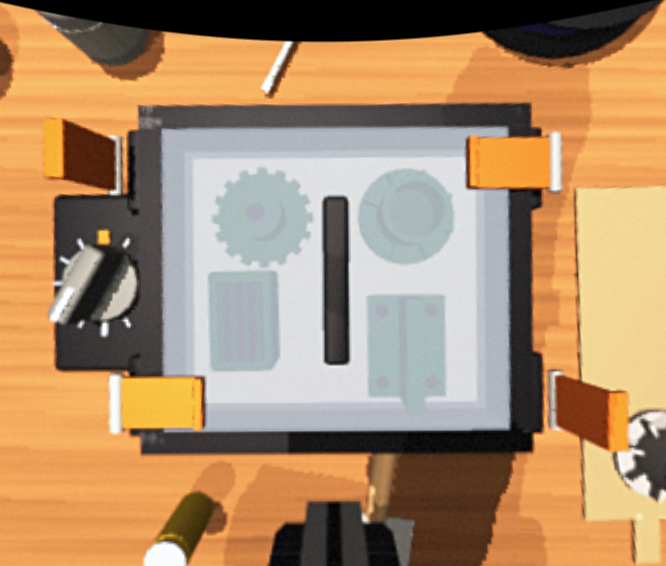

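Near-left (160,403) and far-right (515,162) are shut, and the other two are still open. Closing the remaining pair, then a close-up of the dial.

```bash
python3 - <<'E'
from clip import *
for n in("nr","fl"): clip(n)
bot.move_pose([.53,.125,.25],q(DY)); snap("dial"); ortho("dial",.555,.06,.094,.33,.28,.0005,"o_dial"); print(bot.read_clock())
# dial-face centre in ortho coordinates printed for reference
print(campose("wrist",bot.read_position(),bot.read_tool_rot())[1][:3,3])
E
```

```text
nr False False True press z 0.1299 [ 0.1 -0.2  0.4] [-0.5  1.4  6.2]
fl False False True press z 0.13 [-0.7 -0.1 -0.5] [-0.8  0.4  4.9]
95.5167
[0.59800027 0.12562215 0.39234425]
```

View pics/o_dial.png

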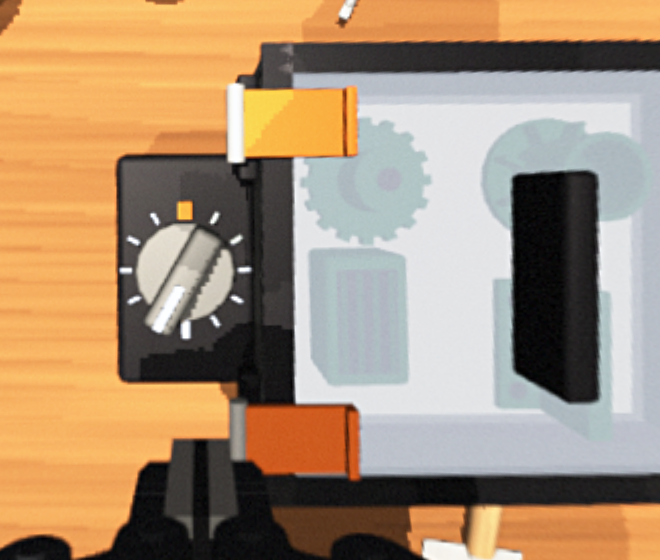

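Both left clips are shut at (290,120) and (295,437). The right pair gave the same press height of 0.130. The tick ring is centred at (185,270), which gives the dial axis at (0.5596,0.1325), and the pointer at (160,325) reads click 1. It needs five clicks clockwise.

```bash
python3 - <<'E'
from clip import *
t=d2w(0,.154); y0=DY-np.pi/6; print(t)
bot.set_gripper(.3,30); bot.move_pose([*t,.19],q(y0))
print(bot.move_linear([*t,.100],speed=.06,until_force=6))
bot.set_gripper(0,30); print("w",85*bot.read_gripper_width(),bot.read_position(),bot.read_ft_force())
j=np.array(bot.read_joint_positions()); print(j.round(3))
for k in range(1,6):
    g=j.copy(); g[5]+=k*np.pi/6; bot.goto_joints(g.tolist()); bot.wait(.2); print(k,np.round(bot.read_moment(),3),round(bot.read_joint_positions()[5],3))
bot.set_gripper(.3); bot.wait(.3)
bot.move_linear([*t,.25],speed=.1)
bot.move_pose([.52,.06,.27],q(DY+np.pi/2)) if 0 else bot.move_pose([.50,.05,.30],q(DY))
snap("fin"); ortho("fin",.555,.0,.10,.40,.34,.0006,"o_fin"); print(bot.read_clock())
E
```

```text
[0.55957601 0.13249723]
False
w 13.339840335542268 [0.55964888 0.13219742 0.10047168] [-0.97545426 -1.94013651  3.43122015]
[ 1.04e-01  4.88e-01 -3.05e-01  7.78e-01 -1.00e-03 -2.52e+00]
1 [-0.741  0.683  0.087] -1.997
2 [-0.876  0.913 -0.027] -1.473
3 [-0.917  1.163 -0.033] -0.949
4 [-0.715  1.365  0.012] -0.426
5 [-0.392  1.466  0.025] 0.098
106.9833
```

View pics/o_fin.png

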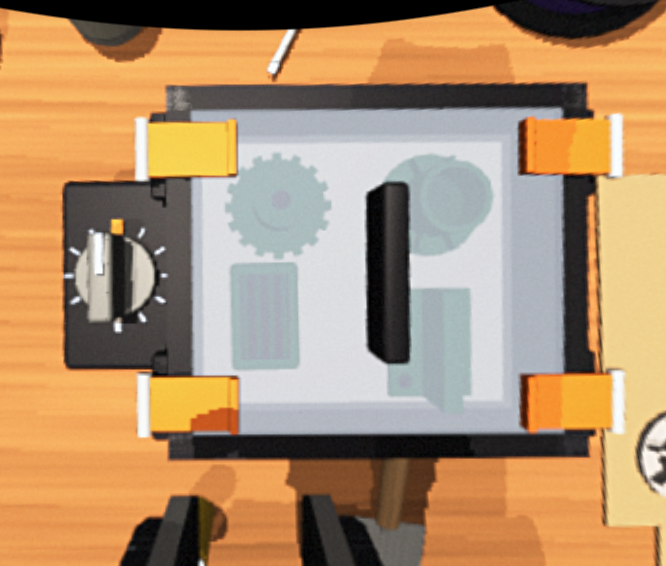

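All four clips are shut, the lid is square, and the pointer at (98,250) points straight away at the orange mark. Nothing is being touched, so I'm handing in.

```bash
python3 -c "
from cell import bot
print(bot.close_job())"
```

```text
the job is handed in; nothing more can be done
None
```

I handed the job in at about 107 s of the 210 s: the four green prints are in the chamber, the lid is square on the rim, the clips were snapped down in diagonal order, and the last picture shows the dial on click 6; the judge's verdict was not returned.

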